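# Put the tool tray by the mill back in order

## Robot

A 7-joint arm with a two-finger parallel gripper is mounted at the origin on a cart in front of the work surface, level with it; the furniture and walls round the work are solid. World frame = base frame: x ahead of the robot, y to its left, z up, the work surface at z = 0. Lengths are in m, angles in rad, forces in N, time in s.
With the tool pointing down it reaches from about 0.4 to 0.85 m from the base axis. Payload 4.4 kg.
Tool frame: the origin (TCP) lies on the centre line of the jaws, within the pads' length; the fingertips stand 25 mm ahead of it and the grasp point (between the pads) lies 6 mm ahead of it; z points along the fingers, y is the line along which they close (so a half turn about z gives the same grasp; the last joint's range is limited). The gripper opens to 94 mm and grips with 3 to 60 N. Pads are 16 mm wide; open, the fingers measure 119 mm over their backs; the gripper's body (75 mm by 177 mm) begins 78 mm behind the grasp point.
Start: joints at [1.046, 0.628, 0.038, 1.517, -0.027, 0.996, -0.02], TCP at [0.288, -0.583, 0.23] pointing down, gripper open.
Joint ranges: [-3.06, 3.06], [-0.37, 2.12], [-1.25, 1.32], [0.18, 2.47], [-1.1, 4.24], [0.23, 1.98], [-2.94, 2.94]. Speed limits (rad/s): [2.57, 2.57, 3.14, 3.14, 3.14, 3.14, 3.14].

## Interface

Orientations are given as [roll, pitch, yaw] about the fixed x, y, z axes, in that order (R = Rz(yaw) Ry(pitch) Rx(roll)).
In Python, from station import arm gives the robot as it stands.
- The arm moves only by the shell command python3 -m creep 'ROWS' [FORCE]. ROWS is a JSON object with one list for each field, all of the same length, 1 to 12, a row being the entries at one place: dx, dy, dz (the shift in shares of the most that a row can go, 1 being 62.5 mm), drx, dry, drz (a rotation vector in fractions of the full range, 1 being pi rad), finger_gap (the finger opening in m); each row shifts and turns the commanded pose from where the row before left it, along the tool's axes as they then stand; what a row does not reach is not made up. A row lasts 1/8 s, in which the tool goes at most 0.0625 m and 0.188 rad, less where a joint would pass 70% of its speed; a pose out of reach is approached as far as the arm can. The fingers move at their own pace and stop on an object; FORCE is the grip in N (left out, the last holds). Time passes only in rows, so rows that do not move let the fingers close. It prints the time, the measured TCP pose, the force, the opening and the grip force at its end. No shift or turn number may pass 1 either way. Input that does not fit is refused with a message, and nothing moves.
- arm.state(): the state, without advancing time (a new reading comes with each control period).
- arm.capture(name): name is "side" or "top"; returns a dict with "image" (420x560x3 uint8, red, green, blue), "z_map" (420x560 float32, m along the optical axis (not along the pixel's ray), 0 where there is no reading), "fx", "fy", "cx", "cy" (pixels), "rvec" (rotation vector, rad) and "tvec" (3), from world to camera coordinates, as OpenCV has them. Camera axes: x right, y down, z forward; pixel columns grow to the right and rows downward; lengths in m; the calibration is good to about 2 mm. A picture is of the moment at which its call begins.
- arm.job_done(): hands the job in; it is judged then, once.
The state is a dict: "time": time; "joint_pos": joint angles; "qd": joint speeds; "joint_torque": joint torques, N m; "tool_pos": TCP position; "eef_rot": TCP orientation; "force": force on the tool from outside, world axes, zero at the start; "torque": the same for the moment, N m; "finger_gap": finger opening in m; "grip_force": force on a finger pad.
Only numpy, scipy, OpenCV 4.12 (cv2) and the standard library are available. Lean on these libraries where they do the work, as an engineer would, in place of code of your own. Each camera call takes 0.05 s, during which the arm holds its last target. There are 200 camera calls.

## Task

The screwdriver, timer, spoon and brush were put back in a hurry, and each lies on a tile of the tool tray that belongs to another. Change them round so that each one lies fully down in the cutout made to its own outline, on its own tile; the rubber mat beside the tray is clear and can hold a piece meanwhile. Leave everything let go and at rest.

Things in the scene. Friction and masses are not known exactly. Their poses are not given: they have to be found in the camera images.
- screwdriver: Screwdriver with a yellow handle, 192 mm long, 95 g, lying flat. Origin: on its underside at mid length; y points from blade to handle, z up. Handle from y = +2 to +96 mm, 27 mm wide (x), 23 mm high; shaft from y = -96 to 0, 6 mm thick, its axis 12 mm up. Balance point in the handle at about y = +45 mm.
- timer: Round wind-up kitchen timer, 110 g: pale base 63 mm across, 25 mm high, with a red dial on top 48 mm across from 26 to 38 mm height. Origin: centre of its underside, z up.
- spoon: Steel cupping spoon, 160 mm long, 42 g. Origin: under its middle at the level it lies on; y points from handle end to bowl, z up. Bowl from y = +30 to +80 mm, 44 mm wide (x), 11 mm high; handle from y = -80 to +30, arched, 8 to 12 mm wide; at y = -15 mm it is 8 mm wide, its top 14 mm up, and can be gripped there from 5 to 14 mm up.
- brush: Mill brush with a wooden handle, 169 mm long, 45 g, lying flat. Origin: at mid length, 2 mm below its underside; y along its length, bristles at -y, z up. Firm along its whole length, 20 mm wide to grip (x), from 2 to 29 mm height; the bristles flare to 31 mm.
- driver_tile: Screwdriver's black tile 98 x 224 x 20 mm in the tray, top 24 mm above the table like the rim. Origin: centre of underside, y along its length, z up. Shaft at -y, handle at +y, finger well across it (y +27 to +63, 78 mm wide), 10 mm deep, white floor; sloping walls leave 8 mm round the piece at the mouth, 3 mm at the floor. Home: on that floor, origin straight above the tile's, axes alike.
- timer_tile: Timer's black tile 98 x 224 x 20 mm in the tray, top 24 mm above the table like the rim. Origin: centre of underside, y along its length, z up. One round cutout, 10 mm deep, white floor; sloping walls leave 8 mm round the piece at the mouth, 3 mm at the floor. Home: on that floor, origin straight above the tile's (any turn).
- spoon_tile: Spoon's black tile 98 x 224 x 20 mm in the tray, top 24 mm above the table like the rim. Origin: centre of underside, y along its length, z up. Bowl at +y, handle at -y, finger well across it (y -33 to +3, 78 mm wide), 10 mm deep, white floor; sloping walls leave 8 mm round the piece at the mouth, 3 mm at the floor. Home: on that floor, origin straight above the tile's, axes alike.
- brush_tile: Brush's black tile 98 x 224 x 20 mm in the tray, top 24 mm above the table like the rim. Origin: centre of underside, y along its length, z up. Long straight slot, a little wider at -y for the bristles, 10 mm deep, white floor; sloping walls leave 8 mm round the piece at the mouth, 3 mm at the floor. Home: on that floor, origin straight above the tile's, axes alike.
- mat: Ribbed grey rubber mat, 230 x 120 x 3.5 mm (x, y, z), fixed flat on the table to one side of the tray and empty: the free spot. Origin: centre of its underside.
Mind the look-alikes: they are no part of the job. What is meant by the timer is not blue or purple, and is the smaller of those in its own colour.

How it is judged:
By the outcome, as a careful person would: the job done as asked, in the order asked, and still so for the second after the job is handed in, with the robot touching nothing.
It also fails if it takes over 141 s, if anything falls off the work surface, if the arm or the gripper's body presses on something with over 40 N, if the wrist force passes 120 N, or if a joint passes its speed limit or range.

## Working session

There is one attempt and no reset: what is moved stays moved. The work goes in short steps, Python scripts to look and compute and a shell command to move; the robot and the scene stay as the last step left them, time stands still between calls to the robot, and variables do not carry over. Pictures are saved under pics/ and viewed, at most 14 in all, crops included, and the job is handed in when it is done.

```bash
ls; mkdir -p pics; python3 - <<'E'
from station import arm
import cv2,numpy as np
s=arm.state(); print({k:np.round(v,3).tolist() for k,v in s.items()})
for n in("top","side"):
    c=arm.capture(n); np.savez(f"pics/{n}0.npz",**c); cv2.imwrite(f"pics/{n}0.png",c["image"][:,:,::-1])
    R=cv2.Rodrigues(np.array(c["rvec"],float))[0]; print(n,c["fx"],c["cx"],c["cy"],(-R.T@np.array(c["tvec"])).round(3),R[2].round(3))
E
```

```text
pics
{'time': 0.0, 'joint_pos': [1.046, 0.629, 0.038, 1.518, -0.027, 0.996, -0.02], 'qd': [0.0, -0.0, -0.0, 0.001, 0.001, 0.001, 0.001], 'joint_torque': [-0.001, -54.973, 1.143, -18.663, -0.052, 0.024, 0.0], 'tool_pos': [0.288, -0.582, 0.23], 'eef_rot': [-3.14, 0.0, 0.459], 'force': [-0.348, -0.314, -0.196], 'torque': [0.027, 0.007, -0.028], 'grip_force': 0.0, 'finger_gap': 0.094}
top 543.4707282152867 286.704709544156 215.4683104133783 [ 0.393 -0.086  1.573] [ 0.043  0.018 -0.999]
side 468.34102472186936 280.0868402010981 212.43064664238955 [0.243 1.023 0.532] [ 0.195 -0.893 -0.405]
```

```bash
ls pics
```

```text
side0.npz
side0.png
top0.npz
top0.png
```

View pics/top0.png

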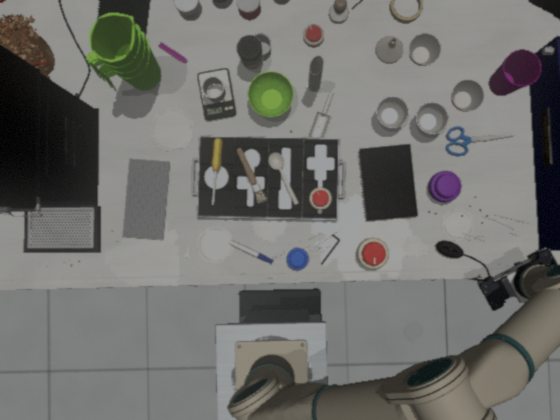

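View pics/side0.png

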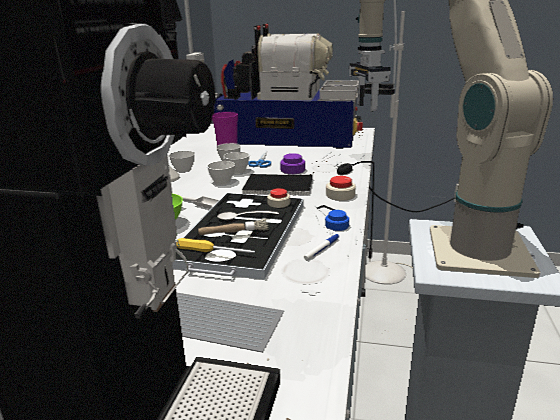

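Top view: the tray spans px (200–340, 137–220) and the mat is at (147,198). From left to right the tiles hold:
- round cutout: screwdriver (216,170)
- spoon cutout: brush (250,175)
- straight slot: spoon (284,175)
- driver cutout: timer (320,198)

Red timer candidates are (320,198) in the tray, (373,253), which is larger, and possibly (313,34). I'll measure these next and check them in an enlarged crop.

```bash
cat > h.py <<'E'
import cv2,numpy as np
from station import arm
def load(n,i): return dict(np.load(f"pics/{n}{i}.npz"))
def snap(i,names=("top","side")):
    for n in names: np.savez(f"pics/{n}{i}.npz",**arm.capture(n))
def K(c): return np.array([[c["fx"],0,c["cx"]],[0,c["fy"],c["cy"]],[0,0,1]],float)
def proj(c,P): return cv2.projectPoints(np.float64(P).reshape(-1,1,3),c["rvec"].astype(float),c["tvec"].astype(float),K(c),None)[0].reshape(-1,2)
def ortho(c,z,x0,x1,y0,y1,s=2000,key="image"):
    # picture: up=+x, left=+y, s px per m
    R=cv2.Rodrigues(c["rvec"].astype(float))[0];t=c["tvec"].astype(float).ravel()
    H=K(c)@np.c_[R[:,0],R[:,1],R[:,2]*z+t]
    W=int((y1-y0)*s);h=int((x1-x0)*s)
    A=np.array([[0,-1/s,x1],[-1/s,0,y1],[0,0,1.]])
    return cv2.warpPerspective(c[key],np.linalg.inv(H@A),(W,h),flags=cv2.INTER_CUBIC) if 0 else cv2.warpPerspective(c[key],H@A,(W,h),flags=cv2.INTER_CUBIC|cv2.WARP_INVERSE_MAP)
def cloud(c):
    v,u=np.mgrid[:420,:560];d=c["z_map"];P=np.stack([(u-c["cx"])/c["fx"]*d,(v-c["cy"])/c["fy"]*d,d],-1)
    R=cv2.Rodrigues(c["rvec"].astype(float))[0];return (P-c["tvec"].astype(float).ravel())@R
E
python3 - <<'E'
from h import *
t,s=load("top",0),load("side",0)
P=cloud(t)
for n,(u,v) in dict(screw=(216,155),timer=(320,198),big=(373,253),far=(313,34),mat=(147,198),table=(180,200),rimTL=(203,140),rimBR=(336,217),black=(270,210),handle=(284,185),brush=(248,175)).items(): print(n,P[v,u].round(3))
a=[ortho(c,0.024,.33,.65,-.24,.24,1600) for c in(t,s)]
for i,im in enumerate(a):
    for k in range(10): 
        cv2.putText(im,f"{.2-.05*k:.2f}"[:5],(int((.24-.2+.05*k)*1600),10),0,.35,(0,255,0))
cv2.imwrite("pics/o0.png",a[0][:,:,::-1]);cv2.imwrite("pics/o1.png",a[1][:,:,::-1])
def crop(u,v): return cv2.resize(t["image"][v-25:v+25,u-25:u+25],(266,266),interpolation=cv2.INTER_CUBIC)
cv2.imwrite("pics/red.png",np.hstack([crop(320,198),crop(373,253),crop(313,34)])[:,:,::-1])
E
```

```text
screw [0.635 0.139 0.042]
timer [ 0.504 -0.152  0.063]
big [ 0.347 -0.295  0.06 ]
far [ 0.975 -0.146  0.043]
mat [0.521 0.349 0.001]
table [ 0.513  0.253 -0.001]
rimTL [0.682 0.177 0.028]
rimBR [ 0.451 -0.198  0.019]
black [ 0.476 -0.01   0.02 ]
handle [ 0.548 -0.052  0.007]
brush [0.575 0.049 0.045]
```

View pics/red.png

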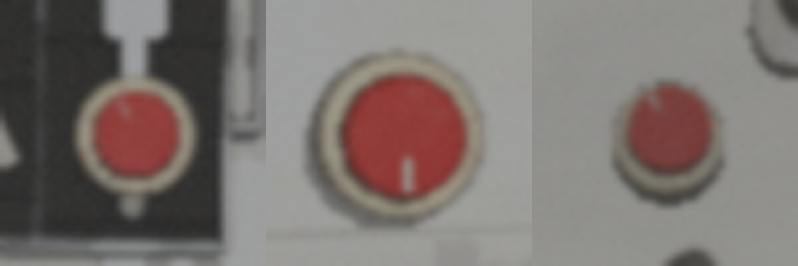

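View pics/o0.png

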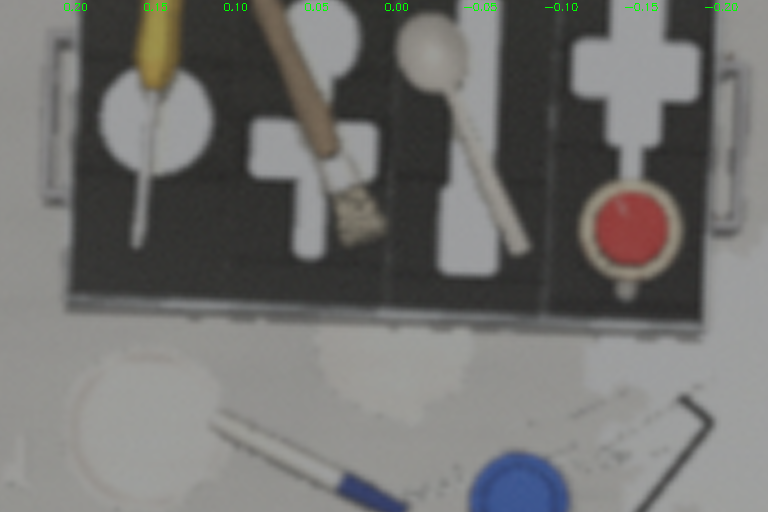

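View pics/o1.png

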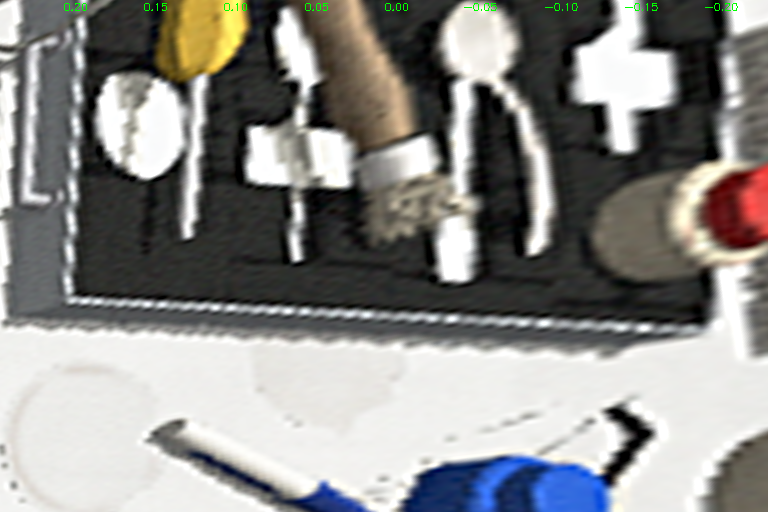

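The crop shows three red timers: tray (px 320,198), a bigger one (373,253), and one far off at (313,34). The far one is at x=0.975, which is out of reach and not on a tile. The timer meant is the one on the tile: it is red and smaller than the big one beside the tray. The tile order is confirmed as round, spoon, slot and driver, all with +y roughly along world +x. Next I'll measure.

```bash
cat > meas.py <<'E'
from h import *
import sys
def big(m,seed=None):
    n,l,st,ce=cv2.connectedComponentsWithStats(m.astype(np.uint8)); k=1+np.argmax(st[1:,4]); return l==k
def masks(im):
    hsv=cv2.cvtColor(im,cv2.COLOR_RGB2HSV).astype(int);h,s,v=hsv[...,0],hsv[...,1],hsv[...,2]
    return dict(red=((h<8)|(h>172))&(s>120)&(v>80),yel=(h>20)&(h<32)&(s>140),wood=(h>5)&(h<20)&(s>60)&(s<160)&(v>60))
X0,X1,Y0,Y1,S=.42,.74,-.26,.26,2000
def w(px): px=np.atleast_2d(px); return np.c_[X1-px[:,1]/S,Y1-px[:,0]/S]
def rect(m):
    p=np.argwhere(m)[:,::-1].astype(np.float32); (c,sz,a)=cv2.minAreaRect(cv2.convexHull(p)); b=w(cv2.boxPoints((c,sz,a)))
    e=max((b[1]-b[0],b[2]-b[1]),key=np.linalg.norm); e=e*np.sign(e[0]); return w(c)[0].round(4),(np.array(sorted(sz))/S).round(4),round(float(np.arctan2(e[1],e[0])),3)
E
python3 - <<'E'
from meas import *
for n in("top","side"):
    c=load(n,0)
    o=ortho(c,.024,X0,X1,Y0,Y1,S); g=cv2.cvtColor(o,cv2.COLOR_RGB2GRAY)
    if n=="side": g[:, :]=g
    m=big(cv2.morphologyEx((g<70).astype(np.uint8),cv2.MORPH_OPEN,np.ones((9,9)))); print(n,"tray",rect(m))
    for k,z in dict(red=.062,yel=.036,wood=.04).items():
        o=ortho(c,z,X0,X1,Y0,Y1,S); m=big(masks(o)[k]); print(n,k,rect(m),w(np.argwhere(m).mean(0)[::-1]).round(4))
    cv2.imwrite(f"pics/oo_{n}.png",ortho(c,.024,.44,.70,-.215,.185,2000)[:,:,::-1])
t=load("top",0);P=cloud(t)
for k,mm in masks(t["image"]).items():
    q=P[mm]; q=q[(abs(q[:,0]-.57)<.14)&(abs(q[:,1])<.21)]; print(k,len(q),np.percentile(q[:,2],[10,50,90]).round(4))
E
```

```text
top tray (array([ 0.5707, -0.0061]), array([0.2255, 0.395 ]), 1.524)
top red (array([ 0.5045, -0.153 ]), array([0.041, 0.041]), -0.0) [[ 0.5039 -0.153 ]]
top yel (array([0.5973, 0.141 ]), array([0.    , 0.0005]), 0.0) [[0.5973 0.141 ]]
top wood (array([0.6036, 0.0541]), array([0.0185, 0.1101]), 0.426) [[0.603  0.0545]]
side tray (array([ 0.5697, -0.0103]), array([0.2283, 0.3995]), 1.523)
side red (array([ 0.502 , -0.1452]), array([0.0465, 0.0769]), -1.418) [[ 0.5021 -0.1466]]
side yel (array([0.6395, 0.1329]), array([0.0571, 0.1023]), -0.096) [[0.6382 0.1344]]
side wood (array([0.6011, 0.0527]), array([0.0493, 0.1134]), 0.438) [[0.6011 0.0499]]
red 177 [0.057  0.0618 0.0655]Traceback (most recent call last):
  File "<stdin>", line 12, in <module>
    return _quantile_unchecked(
        a, q, axis, out, overwrite_input, method, keepdims, weights)
    return _ureduce(a,
                    func=_quantile_ureduce_func,
    ...<5 lines>...
                    overwrite_input=overwrite_input,
                    method=method)
    r = func(a, **kwargs)
    result = _quantile(arr,
                       quantiles=q,
    ...<2 lines>...
                       out=out,
                       weights=wgt)
    slices_having_nans = np.isnan(arr[-1, ...])
                                  ~~~^^^^^^^^^
IndexError: index -1 is out of bounds for axis 0 with size 0
```

```bash
ls pics/oo_top.png
```

```text
pics/oo_top.png
```

View pics/oo_top.png

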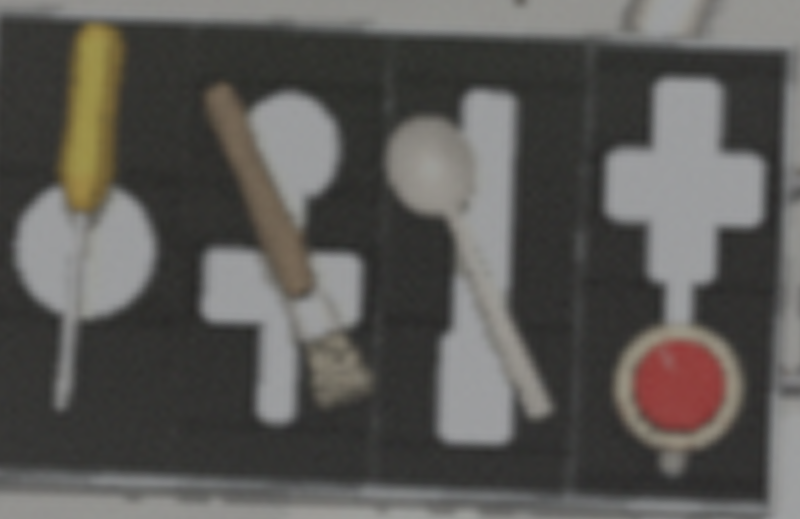

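The ortho view (x = .70−v/2000, y = .185−u/2000) gives these positions:

| Thing | Position (x, y) | Yaw or height |
|---|---|---|
| Tile centre A, timer | (.577, .141) | tile yaw axis −.046 |
| Tile centre B, spoon | (.572, .042) | −.046 |
| Tile centre C, brush | (.568, −.0565) | −.046 |
| Tile centre D, driver | (.5635, −.1555) | −.046 |
| Timer | (.504, −.153) | top .062 (right: .024 + .038) |
| Screwdriver balance | (.634, .138) | yaw −.10 |
| Brush mid | (.576, .044) | yaw .42 |
| Spoon grip | (.5525, −.0595) | yaw .405 |

Lengths come out at 193, 170 and 160 mm, which match the text.

Careful with the scale: shifts go in shares of 62.5 mm and turns go in shares of pi rad. That gives: 0.127 rad / 3.1416 = 0.0404.

```bash
cat > d.py <<'E'
import sys,numpy as np
from station import arm
from scipy.spatial.transform import Rotation as Ro
x,y,z,p=map(float,sys.argv[1:5]); s=arm.state()
R0=Ro.from_euler("xyz",s["eef_rot"]); R1=Ro.from_euler("xyz",[np.pi,0,p])
d=np.array([x,y,z])-s["tool_pos"]
print("turn",(R0.inv()*R1).as_rotvec().round(3),"then d tool",R1.inv().apply(d).round(4),"| d before turn",R0.inv().apply(d).round(4),"t",s["time"],"j7",np.round(s["joint_pos"][6],2))
E
python3 d.py .504 -.153 .12 -.046
python3 -m creep '{"dx":[0,0,0,0],"dy":[0,0,0,0],"dz":[0,0,0,0],"drx":[0,0,0,0],"dry":[0,0,0,0],"drz":[0.0401,0.0401,0.0401,0.0404],"finger_gap":[0.094,0.094,0.094,0.094]}' 20
python3 d.py .504 -.153 .12 -.046
```

```text
turn [-0.002  0.     0.505] then d tool [ 0.1964 -0.4388  0.1097] | d before turn [ 0.3841 -0.2889  0.1101] t 0.1 j7 -0.02
time: 0.6
tool_pos: [0.2878, -0.5824, 0.2299]
eef_rot: [-3.141, 0.0, -0.05]
force: [-0.1, -0.3, -0.4]
finger_gap: 0.094
grip_force: 0.0
turn [-0.001  0.    -0.004] then d tool [ 0.1963 -0.4389  0.1099] | d before turn [ 0.1944 -0.4397  0.1103] t 0.6 j7 -0.44
```

```bash

python3 -m creep '{"dx":[0.32,0.32,0.32,0.32,0.32,0.32,0.32,0.32,0.32,0.24,0],"dy":[-0.704,-0.704,-0.704,-0.704,-0.704,-0.704,-0.704,-0.704,-0.704,-0.688,0],"dz":[0,0,0,0,0,0,0.32,0.48,0.48,0.48,0],"drx":[0,0,0,0,0,0,0,0,0,0,0],"dry":[0,0,0,0,0,0,0,0,0,0,0],"drz":[0,0,0,0,0,0,0,0,0,0,0],"finger_gap":[0.094,0.094,0.094,0.094,0.094,0.094,0.094,0.094,0.094,0.094,0.094]}'
python3 d.py .504 -.153 .062 -.046
```

```text
time: 1.98
tool_pos: [0.5027, -0.1481, 0.118]
eef_rot: [-3.138, 0.005, -0.039]
force: [-0.4, -0.2, -0.6]
finger_gap: 0.0942
grip_force: 0.0
turn [-0.003  0.005  0.007] then d tool [0.0015 0.0048 0.056 ] | d before turn [0.0018 0.005  0.056 ] t 1.975 j7 -1.22
```

Converted, 0.02 m is 0.32.

```bash

python3 -m creep '{"dx":[0,0,0],"dy":[0,0,0],"dz":[0.32,0.32,0],"drx":[0,0,0],"dry":[0,0,0],"drz":[0,0,0],"finger_gap":[0.094,0.094,0.094]}'
python3 d.py .504 -.153 .062 -.046
```

```text
time: 2.35
tool_pos: [0.5017, -0.1542, 0.0798]
eef_rot: [3.141, 0.002, -0.048]
force: [-0.5, -0.4, -0.6]
finger_gap: 0.0938
grip_force: 0.0
turn [ 0.     0.002 -0.002] then d tool [ 0.0022 -0.0013  0.0178] | d before turn [ 0.0023 -0.0013  0.0178] t 2.35 j7 -1.21
```

Converted, 0.018 m is 0.288, 0.002 m is 0.032.

```bash

python3 -m creep '{"dx":[0.032,0,0,0,0,0,0,0],"dy":[-0.016,0,0,0,0,0,0,0],"dz":[0.288,0,0,0,0,0,0,0],"drx":[0,0,0,0,0,0,0,0],"dry":[0,0,0,0,0,0,0,0],"drz":[0,0,0,0,0,0,0,0],"finger_gap":[0.094,0.094,0.05,0.05,0.05,0.05,0.05,0.05]}' 20
python3 -m creep '{"dx":[0,0,0],"dy":[0,0,0],"dz":[-0.48,-0.48,0],"drx":[0,0,0],"dry":[0,0,0],"drz":[0,0,0],"finger_gap":[0.05,0.05,0.05]}' 
python3 d.py .517 .349 .0425 -.046
```

```text
time: 3.35
tool_pos: [0.5052, -0.1524, 0.0627]
eef_rot: [3.142, -0.0, -0.046]
force: [0.2, 0.1, 4.3]
finger_gap: 0.0625
grip_force: 20.0
time: 3.72
tool_pos: [0.5063, -0.1528, 0.1239]
eef_rot: [3.141, -0.004, -0.046]
force: [0.7, 0.4, -2.1]
finger_gap: 0.0626
grip_force: 20.0
turn [ 0.001 -0.004 -0.   ] then d tool [-0.0124 -0.5017  0.0814] | d before turn [-0.0128 -0.5018  0.0809] t 3.725 j7 -1.22
```

Converted, -0.046 m is -0.736, -0.042 m is -0.672.

```bash

python3 -m creep '{"dx":[-0.016,-0.016,-0.016,-0.016,-0.016,-0.016,-0.016,-0.016,-0.016,-0.016,-0.032,0],"dy":[-0.736,-0.736,-0.736,-0.736,-0.736,-0.736,-0.736,-0.736,-0.736,-0.736,-0.672,0],"dz":[0,0,0,0,0,0,0,0,0,0,0,0],"drx":[0,0,0,0,0,0,0,0,0,0,0,0],"dry":[0,0,0,0,0,0,0,0,0,0,0,0],"drz":[0,0,0,0,0,0,0,0,0,0,0,0],"finger_gap":[0.05,0.05,0.05,0.05,0.05,0.05,0.05,0.05,0.05,0.05,0.05,0.05]}'
python3 -m creep '{"dx":[0,0,0],"dy":[0,0,0],"dz":[0.48,0.48,0],"drx":[0,0,0],"dry":[0,0,0],"drz":[0,0,0],"finger_gap":[0.05,0.05,0.05]}'
python3 d.py .517 .349 .0425 -.046
```

```text
time: 5.22
tool_pos: [0.5139, 0.3543, 0.1203]
eef_rot: [-3.14, 0.002, -0.04]
force: [-0.1, -0.6, -1.5]
finger_gap: 0.0623
grip_force: 20.0
time: 5.6
tool_pos: [0.514, 0.347, 0.0593]
eef_rot: [3.137, 0.005, -0.047]
force: [-0.7, 0.2, -1.6]
finger_gap: 0.0623
grip_force: 20.0
turn [ 0.005  0.005 -0.001] then d tool [ 0.0029 -0.0021  0.0168] | d before turn [ 0.003  -0.0022  0.0168] t 5.6 j7 -2.01
```

```bash

python3 -m creep '{"dx":[0,0,0,0,0,0],"dy":[0,0,0,0,0,0],"dz":[0.144,0.128,0,0,0,0],"drx":[0,0,0,0,0,0],"dry":[0,0,0,0,0,0],"drz":[0,0,0,0,0,0],"finger_gap":[0.05,0.05,0.05,0.09,0.09,0.09]}'
python3 -m creep '{"dx":[0,0,0,0],"dy":[0,0,0,0],"dz":[-0.48,-0.48,-0.32,0],"drx":[0,0,0,0],"dry":[0,0,0,0],"drz":[0,0.0175,0,0],"finger_gap":[0.07,0.07,0.05,0.05]}'
python3 d.py .634 .138 .052 -.10
```

```text
time: 6.35
tool_pos: [0.5165, 0.3499, 0.0459]
eef_rot: [-3.141, -0.001, -0.046]
force: [0.4, -0.0, -0.8]
finger_gap: 0.0882
grip_force: 0.0
time: 6.85
tool_pos: [0.5173, 0.3503, 0.1272]
eef_rot: [-3.139, -0.003, -0.101]
force: [-0.1, 0.4, -0.4]
finger_gap: 0.0533
grip_force: 0.0
turn [-0.002 -0.003 -0.001] then d tool [0.1373 0.1996 0.0752] | d before turn [0.1373 0.1997 0.0751] t 6.85 j7 -2.08
```

Converted, 0.04 m is 0.64, 0.03 m is 0.48.

```bash

python3 -m creep '{"dx":[0.432,0.448,0.448,0.448,0.416,0,0,0,0],"dy":[0.64,0.64,0.64,0.64,0.64,0,0,0,0],"dz":[0,0,0,0,0,0.48,0.16,0,0],"drx":[0,0,0,0,0,0,0,0,0],"dry":[0,0,0,0,0,0,0,0,0],"drz":[0,0,0,0,0,0,0,0,0],"finger_gap":[0.05,0.05,0.05,0.05,0.05,0.05,0.05,0.05,0.05]}'
python3 d.py .634 .138 .052 -.10; python3 - <<'E'
from h import *
snap(1); 
for n,(a,b) in dict(top=(140,120),side=(160,140)).items():
    c=load(n,1); cv2.imwrite(f"pics/{n}1.png",cv2.resize(c["image"][b-40 if n=='top' else 170:b+110 if n=='top' else 320,100 if n=='top' else 130:300 if n=='top' else 330],(800,600),interpolation=cv2.INTER_CUBIC)[:,:,::-1])
E
```

```text
time: 7.98
tool_pos: [0.6325, 0.1379, 0.086]
eef_rot: [-3.141, -0.001, -0.1]
force: [-0.2, -1.0, -0.0]
finger_gap: 0.0501
grip_force: 0.0
turn [-0.001 -0.001  0.   ] then d tool [ 0.0015 -0.0002  0.034 ] | d before turn [ 0.0015 -0.0002  0.034 ] t 7.975 j7 -1.72
```

View pics/side1.png

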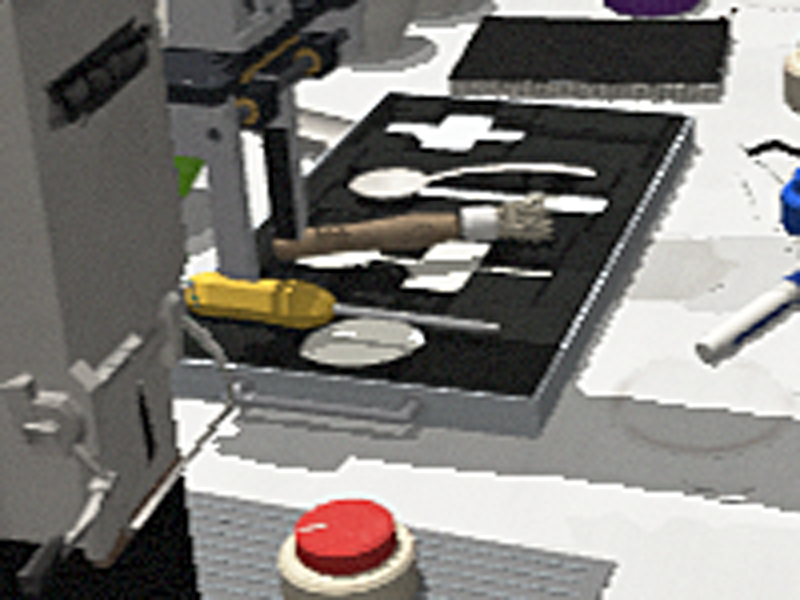

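The side crop shows the timer upright on the mat (345,545) and the fingers over the yellow handle (250,250), straddling it. I'll descend and grip.

Converted, 0.018 m is 0.288, 0.015 m is 0.24.

```bash

python3 -m creep '{"dx":[0.016,0,0,0,0,0,0,0,0],"dy":[0,0,0,0,0,0,0,0,0],"dz":[0.288,0.24,0,0,0,0,0,0,0],"drx":[0,0,0,0,0,0,0,0,0],"dry":[0,0,0,0,0,0,0,0,0],"drz":[0,0,0,0,0,0,0,0,0],"finger_gap":[0.05,0.05,0.05,0.05,0.015,0.015,0.015,0.015,0.015]}' 30
python3 -m creep '{"dx":[0,0,0,0],"dy":[0,0,0,0],"dz":[-0.48,-0.48,0,0],"drx":[0,0,0,0],"dry":[0,0,0,0],"drz":[0,0,0,0],"finger_gap":[0.015,0.015,0.015,0.015]}'
python3 d.py .6085 -.1575 .0425 -.046
```

```text
time: 9.2
tool_pos: [0.6334, 0.137, 0.0528]
eef_rot: [-3.141, -0.0, -0.101]
force: [-0.2, 0.5, 1.7]
finger_gap: 0.0245
grip_force: 29.9
time: 9.7
tool_pos: [0.6325, 0.1366, 0.1115]
eef_rot: [3.141, 0.002, -0.101]
force: [0.6, 0.2, -1.3]
finger_gap: 0.0245
grip_force: 30.0
turn [ 0.     0.002 -0.055] then d tool [-0.0104  0.2949  0.069 ] | d before turn [0.0059 0.295  0.0692] t 9.7 j7 -1.72
```

Converted, 0.04 m is 0.64, 0.02 m is 0.32, -0.055 rad / 3.1416 = -0.0175.

```bash

python3 -m creep '{"dx":[0,0,0,-0.032,-0.032,-0.032,-0.032,-0.032,0,0,0,0],"dy":[0.64,0.64,0.64,0.64,0.64,0.64,0.64,0.24,0,0,0,0],"dz":[0,0,0,0,0,0,0,0.16,0.32,0.08,0,0],"drx":[0,0,0,0,0,0,0,0,0,0,0,0],"dry":[0,0,0,0,0,0,0,0,0,0,0,0],"drz":[0,0,-0.0175,0,0,0,0,0,0,0,0,0],"finger_gap":[0.015,0.015,0.015,0.015,0.015,0.015,0.015,0.015,0.015,0.015,0.015,0.015]}'
python3 d.py .6085 -.1575 .0425 -.046; python3 - <<'E'
from h import *
snap(2); c=load("top",2); cv2.imwrite("pics/top2.png",cv2.resize(c["image"][120:230,190:350],(800,550),interpolation=cv2.INTER_CUBIC)[:,:,::-1])
E
```

```text
time: 11.2
tool_pos: [0.6036, -0.1563, 0.0778]
eef_rot: [-3.141, -0.001, -0.045]
force: [0.4, 0.1, -1.3]
finger_gap: 0.0244
grip_force: 30.0
turn [-0.    -0.001  0.001] then d tool [0.0049 0.001  0.0353] | d before turn [0.0049 0.001  0.0353] t 11.2 j7 -1.24
```

View pics/top2.png

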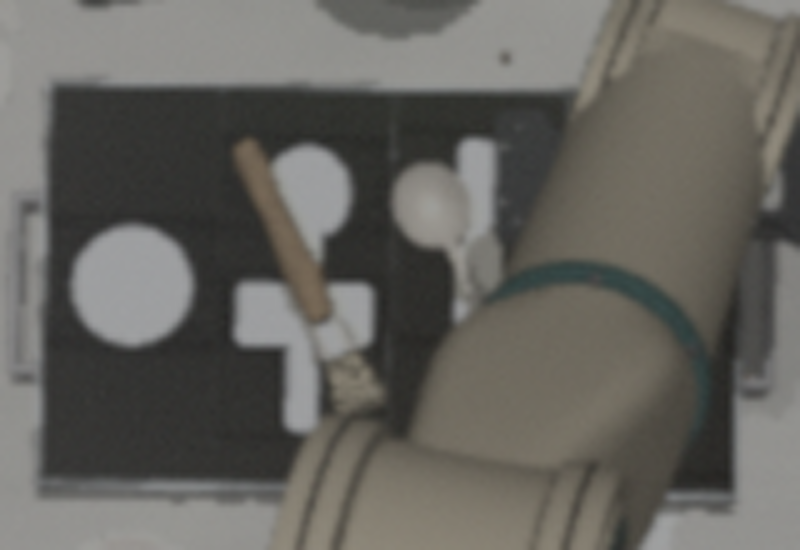

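The arm hides the tile from the top, so I'll lower in steps and watch the force. The now-empty round cutout is fully visible at (131,285).

Converted, 0.01 m is 0.16, 0.005 m is 0.08.

```bash

python3 -m creep '{"dx":[0.08,0,0,0],"dy":[0.016,0,0,0],"dz":[0.16,0.16,0,0],"drx":[0,0,0,0],"dry":[0,0,0,0],"drz":[0,0,0,0],"finger_gap":[0.015,0.015,0.015,0.015]}'
python3 -m creep '{"dx":[0,0,0,0],"dy":[0,0,0,0],"dz":[0.096,0.08,0,0],"drx":[0,0,0,0],"dry":[0,0,0,0],"drz":[0,0,0,0],"finger_gap":[0.015,0.015,0.015,0.015]}'
python3 d.py .6085 -.1575 .043 -.046
```

```text
time: 11.8
tool_pos: [0.6079, -0.1583, 0.0573]
eef_rot: [-3.142, 0.0, -0.046]
force: [-0.8, 0.7, 0.5]
finger_gap: 0.0244
grip_force: 30.0
time: 12.3
tool_pos: [0.6081, -0.1583, 0.0465]
eef_rot: [3.142, -0.0, -0.046]
force: [-0.6, 0.4, -0.5]
finger_gap: 0.0247
grip_force: 30.0
turn [ 0. -0. -0.] then d tool [ 0.0004 -0.0008  0.0035] | d before turn [ 0.0004 -0.0008  0.0035] t 12.3 j7 -1.24
```

Converted, 0.003 m is 0.048.

```bash

python3 -m creep '{"dx":[0,0,0,0,0],"dy":[0,0,0,0,0],"dz":[0.048,0,0,0,0],"drx":[0,0,0,0,0],"dry":[0,0,0,0,0],"drz":[0,0,0,0,0],"finger_gap":[0.015,0.015,0.044,0.044,0.044]}'
python3 -m creep '{"dx":[0,0,0,0,0],"dy":[0,0,0,0,0],"dz":[-0.32,-0.48,-0.48,0,0],"drx":[0,0,0,0,0],"dry":[0,0,0,0,0],"drz":[0,0,0,0,0],"finger_gap":[0.044,0.06,0.094,0.094,0.094]}'
python3 d.py .517 .349 .0425 -.046
```

```text
time: 12.92
tool_pos: [0.6082, -0.1583, 0.0436]
eef_rot: [3.142, -0.0, -0.046]
force: [-0.1, -0.2, -0.9]
finger_gap: 0.0437
grip_force: 0.0
time: 13.55
tool_pos: [0.6079, -0.1581, 0.1238]
eef_rot: [-3.141, -0.0, -0.046]
force: [-0.9, 0.5, -0.8]
finger_gap: 0.0808
grip_force: 0.0
turn [-0. -0. -0.] then d tool [-0.1141 -0.5024  0.0813] | d before turn [-0.1142 -0.5024  0.0813] t 13.55 j7 -1.25
```

Converted, -0.046 m is -0.736, -0.042 m is -0.672.

```bash

python3 -m creep '{"dx":[-0.16,-0.16,-0.16,-0.16,-0.16,-0.16,-0.16,-0.16,-0.176,-0.192,-0.176,0],"dy":[-0.736,-0.736,-0.736,-0.736,-0.736,-0.736,-0.736,-0.736,-0.736,-0.736,-0.672,0],"dz":[0,0,0,0,0,0,0,0,0,0,0,0],"drx":[0,0,0,0,0,0,0,0,0,0,0,0],"dry":[0,0,0,0,0,0,0,0,0,0,0,0],"drz":[0,0,0,0,0,0,0,0,0,0,0,0],"finger_gap":[0.094,0.094,0.094,0.094,0.094,0.094,0.094,0.094,0.094,0.094,0.094,0.094]}'
python3 -m creep '{"dx":[0,0,0,0],"dy":[0,0,0,0],"dz":[0.32,0.32,0,0],"drx":[0,0,0,0],"dry":[0,0,0,0],"drz":[0,0,0,0],"finger_gap":[0.094,0.094,0.094,0.094]}'
python3 d.py .517 .350 .0425 -.046; python3 - <<'E'
from meas import *
snap(3)
c=load("top",3); cv2.imwrite("pics/top3.png",ortho(c,.024,.44,.70,-.215,.185,2000)[:,:,::-1])
E
```

```text
time: 15.05
tool_pos: [0.5144, 0.3532, 0.1219]
eef_rot: [-3.14, 0.003, -0.039]
force: [-0.3, -0.8, 0.4]
finger_gap: 0.0937
grip_force: 0.0
time: 15.55
tool_pos: [0.5179, 0.3476, 0.0837]
eef_rot: [3.141, -0.0, -0.047]
force: [-1.1, -0.0, -0.2]
finger_gap: 0.0937
grip_force: 0.0
turn [ 0.001 -0.    -0.001] then d tool [-0.001  -0.0023  0.0412] | d before turn [-0.001  -0.0023  0.0412] t 15.55 j7 -2.01
```

View pics/top3.png

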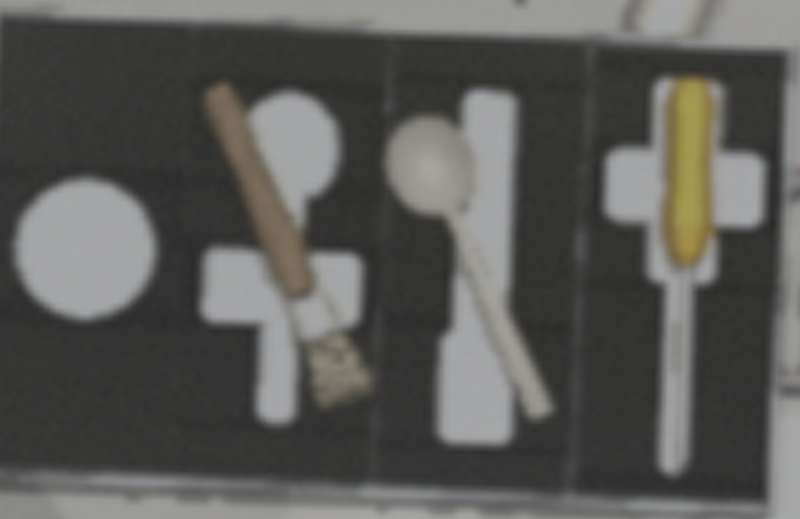

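The screwdriver lies centred in its own cutout, handle at (690,170) and shaft slot at (676,370). The round cutout's centre is at (85,249), which puts its home at about (.577,.143).

Converted, 0.02 m is 0.32, -0.001 m is -0.016.

```bash

python3 -m creep '{"dx":[-0.016,0,0,0,0,0,0,0,0,0],"dy":[-0.016,0,0,0,0,0,0,0,0,0],"dz":[0.32,0.32,0,0,0,0,0,0,0,0],"drx":[0,0,0,0,0,0,0,0,0,0],"dry":[0,0,0,0,0,0,0,0,0,0],"drz":[0,0,0,0,0,0,0,0,0,0],"finger_gap":[0.094,0.094,0.094,0.094,0.05,0.05,0.05,0.05,0.05,0.05]}' 20
python3 -m creep '{"dx":[0,0,0,0],"dy":[0,0,0,0],"dz":[-0.48,-0.48,0,0],"drx":[0,0,0,0],"dry":[0,0,0,0],"drz":[0,0,0,0],"finger_gap":[0.05,0.05,0.05,0.05]}'
python3 d.py .577 .143 .055 -.046
```

```text
time: 16.9
tool_pos: [0.5166, 0.3497, 0.0438]
eef_rot: [-3.141, -0.0, -0.046]
force: [0.0, -0.3, 3.0]
finger_gap: 0.0622
grip_force: 20.0
time: 17.4
tool_pos: [0.5156, 0.3492, 0.1023]
eef_rot: [3.141, 0.002, -0.046]
force: [0.4, -0.4, -2.2]
finger_gap: 0.0625
grip_force: 20.0
turn [ 0.001  0.002 -0.   ] then d tool [0.0708 0.2032 0.0473] | d before turn [0.0709 0.2031 0.0474] t 17.4 j7 -2.02
```

Converted, 0.043 m is 0.688, 0.04 m is 0.64.

```bash

python3 -m creep '{"dx":[0.224,0.224,0.224,0.224,0.224,0,0,0,0,0],"dy":[0.64,0.64,0.64,0.64,0.688,0,0,0,0,0],"dz":[0,0,0,0,0,0.24,0.16,0,0,0],"drx":[0,0,0,0,0,0,0,0,0,0],"dry":[0,0,0,0,0,0,0,0,0,0],"drz":[0,0,0,0,0,0,0,0,0,0],"finger_gap":[0.05,0.05,0.05,0.05,0.05,0.05,0.05,0.05,0.05,0.05]}'
python3 d.py .577 .143 .055 -.046
```

```text
time: 18.65
tool_pos: [0.5771, 0.1443, 0.0788]
eef_rot: [-3.141, -0.001, -0.045]
force: [0.3, 0.7, -1.1]
finger_gap: 0.0621
grip_force: 20.0
turn [-0.    -0.001  0.001] then d tool [-0.      0.0014  0.0238] | d before turn [-0.0001  0.0014  0.0238] t 18.65 j7 -1.69
```

Converted, 0.008 m is 0.128, 0.006 m is 0.096.

```bash

python3 -m creep '{"dx":[0,0,0,0,0],"dy":[0.016,0,0,0,0],"dz":[0.128,0.128,0.096,0,0],"drx":[0,0,0,0,0],"dry":[0,0,0,0,0],"drz":[0,0,0,0,0],"finger_gap":[0.05,0.05,0.05,0.05,0.05]}'
python3 -m creep '{"dx":[0,0,0,0],"dy":[0,0,0,0],"dz":[0.016,0,0,0],"drx":[0,0,0,0],"dry":[0,0,0,0],"drz":[0,0,0,0],"finger_gap":[0.08,0.08,0.08,0.08]}'
python3 -m creep '{"dx":[0,0,0,0],"dy":[0,0,0,0],"dz":[-0.32,-0.48,-0.48,0],"drx":[0,0,0,0],"dry":[0,0,0,0],"drz":[0,0,0,0],"finger_gap":[0.08,0.06,0.05,0.05]}'
python3 d.py .576 .044 .063 .42
```

```text
time: 19.27
tool_pos: [0.577, 0.1425, 0.0565]
eef_rot: [3.142, -0.0, -0.046]
force: [-0.2, -0.5, -1.7]
finger_gap: 0.062
grip_force: 20.0
time: 19.77
tool_pos: [0.577, 0.1425, 0.0556]
eef_rot: [-3.142, -0.0, -0.046]
force: [-0.4, 0.5, -0.4]
finger_gap: 0.0803
grip_force: 0.0
time: 20.27
tool_pos: [0.5786, 0.1429, 0.1377]
eef_rot: [-3.14, -0.005, -0.046]
force: [-0.4, 0.5, -0.7]
finger_gap: 0.0534
grip_force: 0.0
turn [-0.    -0.005 -0.466] then d tool [-0.0427  0.0892  0.0747] | d before turn [0.0016 0.099  0.0746] t 20.275 j7 -1.71
```

Converted, 0.033 m is 0.528, 0.02 m is 0.32, -0.117 rad / 3.1416 = -0.0372.

```bash

python3 -m creep '{"dx":[0,0,0,0,0,0,0,0,0,0],"dy":[0.528,0.528,0.528,0,0,0,0,0,0,0],"dz":[0,0,0,0,0,0,0.32,0.32,0,0],"drx":[0,0,0,0,0,0,0,0,0,0],"dry":[0,0,0,0,0,0,0,0,0,0],"drz":[0,0,0,-0.0369,-0.0369,-0.0372,-0.0372,0,0,0],"finger_gap":[0.05,0.05,0.05,0.05,0.05,0.05,0.05,0.05,0.05,0.05]}'
python3 d.py .576 .044 .063 .42
```

```text
time: 21.52
tool_pos: [0.5723, 0.0436, 0.0954]
eef_rot: [-3.142, 0.0, 0.42]
force: [0.3, 0.5, 0.4]
finger_gap: 0.0502
grip_force: 0.0
turn [-0.  0. -0.] then d tool [0.0035 0.0012 0.0324] | d before turn [0.0035 0.0012 0.0324] t 21.525 j7 -1.2
```

Converted, 0.016 m is 0.256, 0.003 m is 0.048.

```bash

python3 -m creep '{"dx":[0.048,0,0,0,0,0,0,0,0],"dy":[0.016,0,0,0,0,0,0,0,0],"dz":[0.256,0.256,0,0,0,0,0,0,0],"drx":[0,0,0,0,0,0,0,0,0],"dry":[0,0,0,0,0,0,0,0,0],"drz":[0,0,0,0,0,0,0,0,0],"finger_gap":[0.05,0.05,0.05,0.05,0.01,0.01,0.01,0.01,0.01]}' 20
python3 -m creep '{"dx":[0,0,0,0,0,0,0],"dy":[0,0,0,0,0,0,0],"dz":[-0.48,-0.48,0,0,0,0,0],"drx":[0,0,0,0,0,0,0],"dry":[0,0,0,0,0,0,0],"drz":[0,0.0369,0.0369,0.0372,0.0372,0,0],"finger_gap":[0.01,0.01,0.01,0.01,0.01,0.01,0.01]}'
python3 d.py .517 .349 .043 -.046
```

```text
time: 22.65
tool_pos: [0.5757, 0.044, 0.0637]
eef_rot: [3.141, -0.0, 0.42]
force: [-0.1, -0.6, 3.0]
finger_gap: 0.0199
grip_force: 20.0
time: 23.52
tool_pos: [0.5754, 0.0441, 0.1234]
eef_rot: [-3.142, 0.0, -0.044]
force: [-0.1, 1.1, -0.7]
finger_gap: 0.0196
grip_force: 20.0
turn [-0.     0.     0.002] then d tool [-0.0723 -0.3019  0.0804] | d before turn [-0.0718 -0.3021  0.0804] t 23.525 j7 -1.54
```

Converted, -0.038 m is -0.608, -0.036 m is -0.576.

```bash

python3 -m creep '{"dx":[-0.144,-0.144,-0.144,-0.144,-0.144,-0.144,-0.144,-0.144,0,0,0,0],"dy":[-0.608,-0.608,-0.608,-0.608,-0.608,-0.608,-0.608,-0.576,0,0,0,0],"dz":[0,0,0,0,0,0,0,0,0.48,0.48,0,0],"drx":[0,0,0,0,0,0,0,0,0,0,0,0],"dry":[0,0,0,0,0,0,0,0,0,0,0,0],"drz":[0,0,0,0,0,0,0,0,0,0,0,0],"finger_gap":[0.01,0.01,0.01,0.01,0.01,0.01,0.01,0.01,0.01,0.01,0.01,0.01]}'
python3 d.py .517 .349 .0435 -.046
```

```text
time: 25.02
tool_pos: [0.5183, 0.349, 0.0643]
eef_rot: [-3.141, -0.001, -0.046]
force: [0.4, 0.5, 0.3]
finger_gap: 0.0197
grip_force: 20.0
turn [-0.001 -0.001 -0.   ] then d tool [-0.0012  0.0001  0.0208] | d before turn [-0.0013  0.0001  0.0208] t 25.025 j7 -2.0
```

Careful with the scale: shifts go in shares of 62.5 mm and turns go in shares of pi rad. That gives: 0.01 m is 0.16.

```bash

python3 -m creep '{"dx":[0,0,0,0,0,0,0],"dy":[0,0,0,0,0,0,0],"dz":[0.16,0.16,0,0,0,0,0],"drx":[0,0,0,0,0,0,0],"dry":[0,0,0,0,0,0,0],"drz":[0,0,0,0,0,0,0],"finger_gap":[0.01,0.01,0.01,0.01,0.05,0.05,0.05]}'
python3 -m creep '{"dx":[0,0,0,0],"dy":[0,0,0,0],"dz":[-0.48,-0.48,-0.32,0],"drx":[0,0,0,0],"dry":[0,0,0,0],"drz":[0,0,0,0],"finger_gap":[0.05,0.05,0.04,0.04]}'
python3 d.py .5525 -.0595 .053 .405; python3 - <<'E'
from meas import *
snap(4)
a=ortho(load("top",4),.024,.44,.70,-.215,.185,1500); b=load("side",4)["image"][180:300,150:350]
cv2.imwrite("pics/top4.png",a[:,:,::-1]);cv2.imwrite("pics/side4.png",cv2.resize(b,(800,480),interpolation=cv2.INTER_CUBIC)[:,:,::-1])
E
```

```text
time: 25.9
tool_pos: [0.5175, 0.349, 0.0436]
eef_rot: [-3.141, -0.0, -0.046]
force: [-0.4, 0.8, -0.5]
finger_gap: 0.0467
grip_force: 0.0
time: 26.4
tool_pos: [0.5185, 0.3496, 0.125]
eef_rot: [-3.139, -0.003, -0.046]
force: [0.6, -0.3, -0.3]
finger_gap: 0.0403
grip_force: 0.0
turn [-0.001 -0.003 -0.451] then d tool [-0.13    0.3894  0.072 ] | d before turn [0.0526 0.4072 0.0713] t 26.4 j7 -2.02
```

View pics/top4.png

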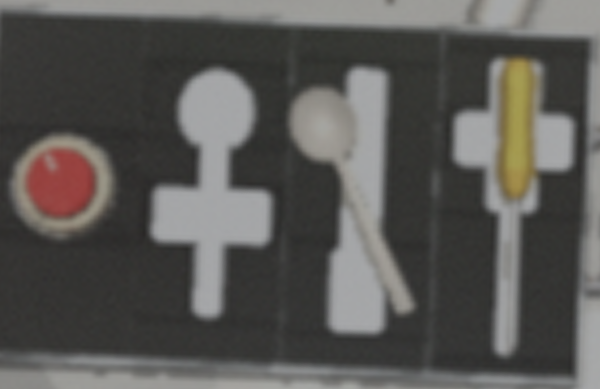

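The timer is seated centred in the round cutout (62,182), the spoon's cutout is empty (well at 212,215), and the spoon is unmoved. I'll go to the spoon.

Converted, 0.047 m is 0.752, 0.045 m is 0.72.

```bash

python3 -m creep '{"dx":[0.096,0.096,0.096,0.096,0.096,0.096,0.096,0.096,0.08],"dy":[0.72,0.72,0.72,0.72,0.72,0.72,0.72,0.72,0.752],"dz":[0,0,0,0,0,0,0,0,0],"drx":[0,0,0,0,0,0,0,0,0],"dry":[0,0,0,0,0,0,0,0,0],"drz":[0,0,0,0,0,0,0,0,0],"finger_gap":[0.04,0.04,0.04,0.04,0.04,0.04,0.04,0.04,0.04]}'
python3 -m creep '{"dx":[0,0,0,0,0,0,0],"dy":[0,0,0,0,0,0,0],"dz":[0,0,0,0.32,0.32,0,0],"drx":[0,0,0,0,0,0,0],"dry":[0,0,0,0,0,0,0],"drz":[-0.036,-0.036,-0.036,-0.0357,0,0,0],"finger_gap":[0.04,0.04,0.04,0.04,0.04,0.04,0.04]}'
python3 d.py .5525 -.0595 .0535 .405
```

```text
time: 27.62
tool_pos: [0.5509, -0.0612, 0.1222]
eef_rot: [-3.141, 0.002, -0.046]
force: [1.1, -0.6, 0.6]
finger_gap: 0.0404
grip_force: 0.0
time: 28.5
tool_pos: [0.5516, -0.0601, 0.0833]
eef_rot: [-3.141, 0.0, 0.405]
force: [-0.3, -0.3, -0.6]
finger_gap: 0.0399
grip_force: 0.0
turn [-0.  0. -0.] then d tool [ 0.0011 -0.0001  0.0298] | d before turn [ 0.0011 -0.0001  0.0298] t 28.5 j7 -1.05
```

Converted, 0.02 m is 0.32, 0.01 m is 0.16.

```bash

python3 -m creep '{"dx":[0.016,0,0,0,0,0,0,0,0],"dy":[0,0,0,0,0,0,0,0,0],"dz":[0.32,0.16,0,0,0,0,0,0,0],"drx":[0,0,0,0,0,0,0,0,0],"dry":[0,0,0,0,0,0,0,0,0],"drz":[0,0,0,0,0,0,0,0,0],"finger_gap":[0.04,0.04,0.04,0.04,0.0,0.0,0.0,0.0,0.0]}' 20
python3 -m creep '{"dx":[0,0,0,0,0,0,0],"dy":[0,0,0,0,0,0,0],"dz":[-0.48,-0.24,0,0,0,0,0],"drx":[0,0,0,0,0,0,0],"dry":[0,0,0,0,0,0,0],"drz":[0,0.036,0.036,0.036,0.0357,0,0],"finger_gap":[0,0,0,0,0,0,0]}'
python3 d.py .558 .044 .0435 -.046
```

```text
time: 29.62
tool_pos: [0.5526, -0.0596, 0.0536]
eef_rot: [3.142, -0.0, 0.405]
force: [0.0, -0.2, 0.8]
finger_gap: 0.0082
grip_force: 20.0
time: 30.5
tool_pos: [0.5525, -0.0596, 0.0984]
eef_rot: [-3.142, 0.0, -0.044]
force: [-0.5, -0.6, -0.2]
finger_gap: 0.0081
grip_force: 20.0
turn [-0.     0.     0.002] then d tool [ 0.0008 -0.1037  0.0549] | d before turn [ 0.0009 -0.1037  0.0549] t 30.5 j7 -1.36
```

Converted, -0.037 m is -0.592, -0.03 m is -0.48.

```bash

python3 -m creep '{"dx":[0,0,0.016,0,0,0,0],"dy":[-0.48,-0.592,-0.592,0,0,0,0],"dz":[0,0,0,0.32,0.16,0,0],"drx":[0,0,0,0,0,0,0],"dry":[0,0,0,0,0,0,0],"drz":[0,0,0,0,0,0,0],"finger_gap":[0,0,0,0,0,0,0]}'
python3 d.py .558 .044 .0435 -.046; python3 - <<'E'
from meas import *
snap(5)
b=load("side",5)["image"][170:290,150:350]; a=load("top",5)["image"][120:230,190:350]
cv2.imwrite("pics/v5.png",np.vstack([cv2.resize(b,(500,300)),cv2.resize(a,(500,300))])[:,:,::-1])
E
```

```text
time: 31.38
tool_pos: [0.5587, 0.0433, 0.0689]
eef_rot: [3.141, -0.001, -0.047]
force: [0.3, 0.1, -0.5]
finger_gap: 0.008
grip_force: 20.0
turn [ 0.    -0.001 -0.001] then d tool [-0.0007 -0.0006  0.0254] | d before turn [-0.0008 -0.0006  0.0254] t 31.375 j7 -1.51
```

View pics/v5.png

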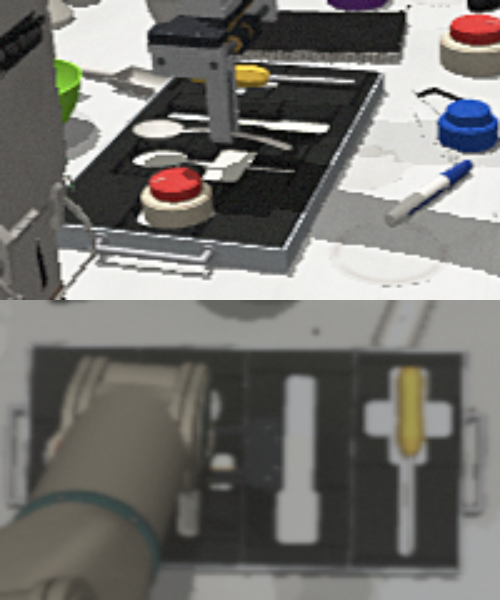

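The spoon hangs level above its tile (side crop: bowl at 155,128, handle end at 290,147), and the timer is seated. I'll lower it.

Converted, 0.008 m is 0.128, 0.005 m is 0.08.

```bash

python3 -m creep '{"dx":[-0.016,0,0,0,0],"dy":[0,0,0,0,0],"dz":[0.128,0.128,0.08,0,0],"drx":[0,0,0,0,0],"dry":[0,0,0,0,0],"drz":[0,0,0,0,0],"finger_gap":[0,0,0,0,0]}'
python3 -m creep '{"dx":[0,0,0,0,0],"dy":[0,0,0,0,0],"dz":[0.048,0,0,0,0],"drx":[0,0,0,0,0],"dry":[0,0,0,0,0],"drz":[0,0,0,0,0],"finger_gap":[0,0,0.03,0.03,0.03]}'
python3 -m creep '{"dx":[0,0,0,0],"dy":[0,0,0,0],"dz":[-0.32,-0.48,-0.48,0],"drx":[0,0,0,0],"dry":[0,0,0,0],"drz":[0,0,0,0],"finger_gap":[0.03,0.05,0.05,0.05]}'
python3 d.py .5175 .349 .0435 -.046
```

```text
time: 32.1
tool_pos: [0.5575, 0.0442, 0.0475]
eef_rot: [3.142, -0.0, -0.046]
force: [0.8, 0.3, -0.5]
finger_gap: 0.0085
grip_force: 20.0
time: 32.72
tool_pos: [0.5575, 0.0442, 0.0446]
eef_rot: [-3.142, -0.0, -0.046]
force: [1.1, -0.1, -0.4]
finger_gap: 0.0294
grip_force: 0.0
time: 33.22
tool_pos: [0.559, 0.0443, 0.1265]
eef_rot: [-3.141, -0.005, -0.046]
force: [0.8, -0.3, -0.8]
finger_gap: 0.0498
grip_force: 0.0
turn [-0.001 -0.005 -0.   ] then d tool [-0.0555 -0.3025  0.083 ] | d before turn [-0.0559 -0.3024  0.083 ] t 33.225 j7 -1.53
```

Converted, -0.038 m is -0.608, -0.036 m is -0.576.

```bash

python3 -m creep '{"dx":[-0.112,-0.112,-0.112,-0.112,-0.112,-0.112,-0.112,-0.112,0,0,0,0],"dy":[-0.608,-0.608,-0.608,-0.608,-0.608,-0.608,-0.608,-0.576,0,0,0,0],"dz":[0,0,0,0,0,0,0,0,0.32,0.32,0,0],"drx":[0,0,0,0,0,0,0,0,0,0,0,0],"dry":[0,0,0,0,0,0,0,0,0,0,0,0],"drz":[0,0,0,0,0,0,0,0,0,0,0,0],"finger_gap":[0.05,0.05,0.05,0.05,0.05,0.05,0.05,0.05,0.05,0.05,0.05,0.05]}'
python3 d.py .5175 .349 .0435 -.046; python3 - <<'E'
from meas import *
snap(6)
cv2.imwrite("pics/top6.png",ortho(load("top",6),.024,.44,.70,-.215,.185,2000)[:,:,::-1])
E
```

```text
time: 34.72
tool_pos: [0.5155, 0.3483, 0.0844]
eef_rot: [3.141, 0.0, -0.047]
force: [-0.2, 0.2, 0.3]
finger_gap: 0.0505
grip_force: 0.0
turn [ 0.     0.    -0.001] then d tool [ 0.0019 -0.0008  0.0409] | d before turn [ 0.0019 -0.0008  0.0409] t 34.725 j7 -2.0
```

View pics/top6.png

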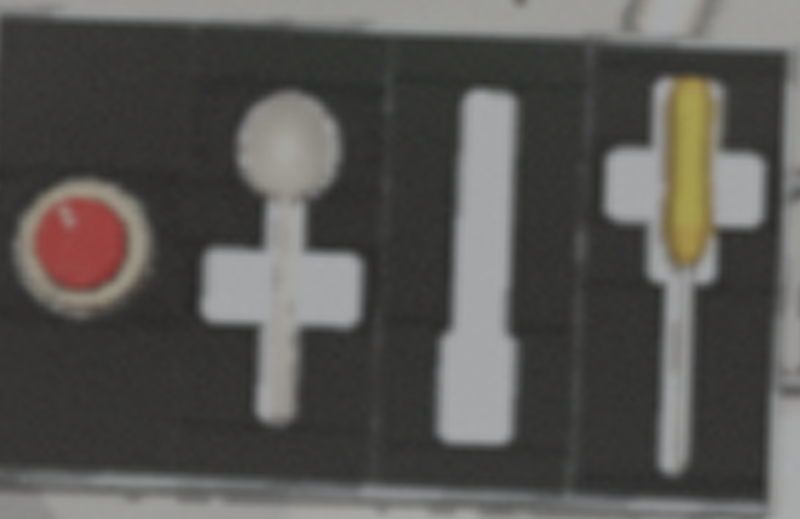

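The spoon is seated in its cutout (288,145 to 275,415). The brush slot centre is (483,267), which gives a home of about (.5675,−.0563). I'll pick up the brush.

Converted, 0.02 m is 0.32, 0.001 m is 0.016.

```bash

python3 -m creep '{"dx":[0.016,0.016,0,0,0,0,0,0,0],"dy":[0,0,0,0,0,0,0,0,0],"dz":[0.32,0.32,0,0,0,0,0,0,0],"drx":[0,0,0,0,0,0,0,0,0],"dry":[0,0,0,0,0,0,0,0,0],"drz":[0,0,0,0,0,0,0,0,0],"finger_gap":[0.05,0.05,0.05,0.05,0.01,0.01,0.01,0.01,0.01]}' 20
python3 -m creep '{"dx":[0,0,0,0,0],"dy":[0,0,0,0,0],"dz":[-0.48,-0.48,-0.24,0,0],"drx":[0,0,0,0,0],"dry":[0,0,0,0,0],"drz":[0,0,0,0,0],"finger_gap":[0.01,0.01,0.01,0.01,0.01]}'
python3 d.py .5675 -.0563 .0545 -.046
```

```text
time: 35.95
tool_pos: [0.5175, 0.3485, 0.0448]
eef_rot: [-3.141, -0.0, -0.046]
force: [-0.4, 0.6, 2.8]
finger_gap: 0.0197
grip_force: 20.0
time: 36.58
tool_pos: [0.5166, 0.3481, 0.1184]
eef_rot: [3.141, 0.002, -0.046]
force: [-0.7, 0.5, -1.2]
finger_gap: 0.02
grip_force: 20.0
turn [ 0.001  0.002 -0.   ] then d tool [0.0694 0.4016 0.0639] | d before turn [0.0695 0.4015 0.0642] t 36.575 j7 -2.01
```

Converted, 0.041 m is 0.656, 0.04 m is 0.64.

```bash

python3 -m creep '{"dx":[0.112,0.112,0.112,0.112,0.112,0.112,0.112,0.112,0.112,0.096,0,0],"dy":[0.64,0.64,0.64,0.64,0.64,0.64,0.64,0.64,0.64,0.656,0,0],"dz":[0,0,0,0,0,0,0,0,0,0,0.32,0.32],"drx":[0,0,0,0,0,0,0,0,0,0,0,0],"dry":[0,0,0,0,0,0,0,0,0,0,0,0],"drz":[0,0,0,0,0,0,0,0,0,0,0,0],"finger_gap":[0.01,0.01,0.01,0.01,0.01,0.01,0.01,0.01,0.01,0.01,0.01,0.01]}'
python3 -m creep '{"dx":[0,0,0],"dy":[0,0,0],"dz":[0,0,0],"drx":[0,0,0],"dry":[0,0,0],"drz":[0,0,0],"finger_gap":[0.01,0.01,0.01]}'
python3 d.py .5675 -.0563 .056 -.044
```

```text
time: 38.08
tool_pos: [0.5671, -0.0562, 0.078]
eef_rot: [3.142, 0.001, -0.048]
force: [-0.5, 0.5, -1.1]
finger_gap: 0.0198
grip_force: 20.0
time: 38.45
tool_pos: [0.5683, -0.0553, 0.0801]
eef_rot: [3.142, -0.001, -0.046]
force: [-0.9, -0.6, -0.6]
finger_gap: 0.02
grip_force: 20.0
turn [ 0.    -0.001 -0.002] then d tool [-0.0007  0.0011  0.0241] | d before turn [-0.0008  0.0011  0.0241] t 38.45 j7 -1.36
```

```bash

python3 -m creep '{"dx":[-0.016,0,0,0,0],"dy":[0.016,0,0,0,0],"dz":[0.128,0.128,0.096,0,0],"drx":[0,0,0,0,0],"dry":[0,0,0,0,0],"drz":[0,0,0,0,0],"finger_gap":[0.01,0.01,0.01,0.01,0.01]}'
python3 -m creep '{"dx":[0,0,0,0,0],"dy":[0,0,0,0,0],"dz":[0.032,0,0,0,0],"drx":[0,0,0,0,0],"dry":[0,0,0,0,0],"drz":[0,0,0,0,0],"finger_gap":[0.01,0.01,0.04,0.04,0.04]}'
python3 -m creep '{"dx":[0,0,0,0,0,0,0,0,0,0,0],"dy":[0,0,0,0.8,0.8,0.8,0.8,0.8,0.8,0,0],"dz":[-0.48,-0.48,-0.64,0,0,0,0,0,0,0,0],"drx":[0,0,0,0,0,0,0,0,0,0,0],"dry":[0,0,0,0,0,0,0,0,0,0,0],"drz":[0,0,0,0,0,0,0,0,0,0,0],"finger_gap":[0.04,0.05,0.05,0.05,0.05,0.05,0.05,0.05,0.05,0.05,0.05]}'
python3 - <<'E'
from meas import *
snap(7)
t=load("top",7);b=load("side",7)["image"][170:290,150:350]
a=ortho(t,.024,.44,.70,-.215,.185,1500)
cv2.imwrite("pics/v7.png",np.vstack([a[:360],cv2.resize(b,(600,240))])[:,:,::-1])
P=cloud(t)
for k,v in dict(driver=(.62,-.158,.037),timer=(.577,.143,.052),spoonbowl=(.627,.04,.02),brush=(.60,-.058,.043)).items():
    u=proj(t,v)[0].round().astype(int); print(k,np.median(P[u[1]-1:u[1]+2,u[0]-1:u[0]+2,2]).round(4),v[2])
E
```

```text
time: 39.08
tool_pos: [0.5668, -0.0564, 0.0575]
eef_rot: [3.142, -0.0, -0.046]
force: [-0.3, 0.2, -1.4]
finger_gap: 0.0196
grip_force: 20.0
time: 39.7
tool_pos: [0.5667, -0.0563, 0.0555]
eef_rot: [-3.142, 0.0, -0.046]
force: [-0.4, -0.0, 0.1]
finger_gap: 0.04
grip_force: 0.0
time: 41.08
tool_pos: [0.5528, -0.355, 0.1551]
eef_rot: [-3.14, 0.0, -0.046]
force: [0.7, 0.1, 0.6]
finger_gap: 0.0504
grip_force: 0.0
driver 0.0339 0.037
timer 0.0527 0.052
spoonbowl 0.0155 0.02
brush 0.0353 0.043
```

View pics/v7.png

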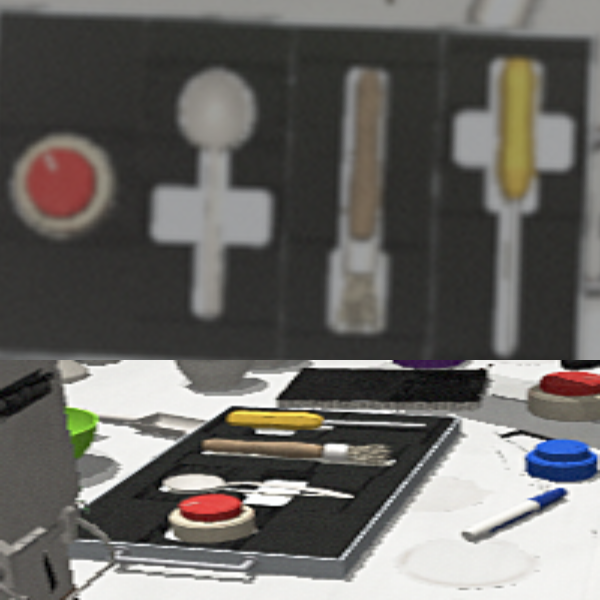

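All four pieces look seated: timer (62,182), spoon (215,110), brush (365,200), driver (516,130). As a last check I'll measure how level the screwdriver and brush lie and where their ends are.

```bash
python3 - <<'E'
from h import *
Z=[];ims=[]
for i in range(6):
    c=arm.capture("top"); Z.append(c["z_map"]); ims.append(c["image"].astype(float))
c["z_map"]=np.median(Z,0); P=cloud(c)
for n,(x0,y0,ls) in dict(driver=(.5635,-.1555,(10,30,50,70,85)),brush=(.5675,-.0563,(-75,-60,-20,20,50,75)),spoon=(.572,.042,(-70,-40,-15,15,40,55,70)),timer=(.577,.143,(-15,0,15))).items():
    r=[]
    for l in ls:
        p=proj(c,(x0+l*.999e-3,y0-l*.046e-3,.035))[0].round().astype(int); r.append(float(P[p[1],p[0],2].round(4)))
    print(n,r)
c["image"]=np.mean(ims,0).astype(np.uint8)
hsv=cv2.cvtColor(ortho(c,.026,.44,.70,-.215,.185,2000),cv2.COLOR_RGB2HSV); m=cv2.inRange(hsv,(18,110,50),(35,255,255)); p=np.argwhere(m)
print("yellow x",.70-p[:,0].max()/2000,.70-p[:,0].min()/2000,"expect ~",.5635+.002,.5635+.096)
E
```

```text
driver [0.033, 0.0339, 0.0398, 0.0353, 0.0344]
brush [0.032, 0.0355, 0.0374, 0.0357, 0.0345, 0.0407]
spoon [0.0173, 0.0247, 0.028, 0.0272, 0.0179, 0.0163, 0.017]
timer [0.0523, 0.0494, 0.0496]
yellow x 0.5694999999999999 0.6615 expect ~ 0.5655 0.6595
```

The screwdriver and brush are level at home height, and the screwdriver's ends are within about 2–4 mm of home. I'm handing in.

```bash
python3 -c "
from station import arm
print(arm.job_done())"
```

```text
the job is handed in; nothing more can be done
None
```

The screwdriver, timer, spoon and brush each lie in the cutout on their own tile, let go and at rest, and the job was handed in at about 41 s of the 141 s; no verdict came back.

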